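Set the blue pots on their saucers

ROBOT

A 6-joint arm with a two-finger parallel gripper is mounted at the origin on the work surface. World frame = base frame: x ahead of the robot, y to its left, z up, the work surface at z = 0. Lengths are in m, angles in rad, forces in N, time in s.
With the tool pointing down it reaches from about 0.35 to 0.775 m from the base axis. Payload 5.5 kg.
Tool frame: the origin (TCP) lies at the very end of the fingers, on their centre line; the grasp point (between the pads) lies 19 mm behind it (env.grip_point_offset is the distance from the TCP to the grasp point, in m); z points along the fingers, y is the line along which they close (so a half turn about z gives the same grasp; the last joint's range is limited). The gripper opens to 85 mm and grips with 20 to 120 N. Pads are 22 mm wide; open, the fingers measure 114 mm over their backs; the gripper's body (76 mm by 85 mm) begins 54 mm behind the grasp point. The pads swing forward as they close: fully open they stand 13 mm farther back than shut.
Start: joints at [1.062, 0.313, 0.046, 1.304, 0, 1.431], TCP at [0.207, 0.536, 0.231] pointing down, gripper open.
Joint ranges: [-2.76, 2.76], [-0.86, 1.69], [-1.03, 1.26], [-2.2, 2.34], [-1.47, 1.5], [-3.14, 3.14]. Speed limits (rad/s): [2.57, 2.57, 3.14, 3.14, 3.14, 3.14].

INTERFACE

Orientations are given as a unit quaternion [w, x, y, z].
In Python, from workcell import sensors, imaging, workorder, env gives the robot as it stands.
- The arm moves only by the shell command python3 -m handwheel 'ROWS' [FORCE]. ROWS is JSON, a list of rows, each a list of 5 numbers: the shift along the tool's x, y, z in mm, then the turn about the tool's z in rad, then the opening, from 0 (shut) to 1 (fully open). A call has 1 to 8 rows; each row is the pose to reach, as a shift and turn from the pose commanded when the call began, along the tool's axes at that moment; what a row does not reach only later rows make up. A row lasts 1/10 s, in which the tool goes at most 50 mm and 8.59 degrees, less where a joint would pass 70% of its speed; a pose out of reach is approached as far as the arm can. A call with a gripper value outside its range is refused whole. The fingers move at their own pace and stop on an object; FORCE is the grip in N (left out, the last holds). Time passes only in rows, so rows that repeat a pose let the fingers close. It gives the time, the measured TCP pose, the force, the opening and the grip force at its end, in the units of the state.
- sensors.get_state(): the state, without advancing time (a new reading comes with each control period).
- imaging.read_camera(name): name is "side" or "top"; returns a dict with "color" (384x512x3 uint8, blue, green, red), "z_map" (384x512 float32, m along the optical axis (not along the pixel's ray), 0 where there is no reading), "fx", "fy", "cx", "cy" (pixels), "k1" (the pictures are not rectified: a ray, as slopes to the right and down, at radius r is drawn at 1 + k1 r^2 times it, then the intrinsics apply), "xyz" and "rotation" of the camera in the world. Camera axes: x right, y down, z forward; pixel columns grow to the right and rows downward; lengths in m; the calibration is good to about 2 mm. A picture is of the moment at which its call begins.
- workorder.hand_in(): hands the job in; it is judged then, once.
The state is a dict: "clock": time; "joint_pos": joint angles; "qvel": joint speeds; "tau": joint torques, N m; "tcp_pos": TCP position; "orientation": TCP orientation; "wrist_force": force on the tool from outside, world axes, zero at the start; "ft_torque": the same for the moment, N m; "finger_gap": finger opening in m; "grip_force": force on a finger pad.
Only numpy, scipy, OpenCV 4.12 (cv2) and the standard library are available. Lean on these libraries where they do the work, as an engineer would, in place of code of your own. Each camera call takes 0.05 s, during which the arm holds its last target. There are 200 camera calls.

TASK

Take the four glazed blue pots out of the pine crate one by one and stand each upright and flat inside the white saucer of its own shape and size: larger round, smaller round, square and oblong. Set them down gently without dropping them, and leave the two terracotta pots standing where they are in the crate.

Things in the scene. Friction and masses are not known exactly. Their poses are not given: they have to be found in the camera images.
- blue_big_round_mid (a point): Larger round glazed blue pot, 64 mm across the rim, 58 mm across the foot, 58 mm high, open on top, walls 5 mm. Stands upright in the low pine crate. Point: on the pot's axis half-way up; z up. The crate's floor is 10 mm above the work surface and its walls rise to 35 mm above the work surface; the six pots stand in it in two rows of three, centres at least 100 mm apart and 60 mm or more from the walls. Pots weigh 0.08 to 0.4 kg.
- blue_small_round_mid (a point): Smaller round glazed blue pot, 44 mm across the rim, 40 mm across the foot, 54 mm high, open on top, walls 5 mm. Stands upright in the low pine crate. Point: on the pot's axis half-way up; z up.
- blue_square_mid (a point): Square glazed blue pot, 54 x 54 mm, upright sides, 56 mm high, open on top, walls 5 mm. Stands upright in the low pine crate. Point: on the pot's axis half-way up; z up.
- blue_trough_mid (a point): Oblong glazed blue trough pot, 108 mm along its own x, 50 mm along its own y, upright sides, 55 mm high, open on top, walls 5 mm. Stands upright in the low pine crate. Point: on the pot's axis half-way up; z up.
- saucer_big_round_in (a point): Larger round white saucer for the larger round pot; round recess 74 mm across, floor 4 mm thick, rim 4 mm thick rising to 9 mm above the work surface. It stays fixed where it is. Point: centre of the recess floor; z up.
- saucer_small_round_in (a point): Smaller round white saucer for the smaller round pot; round recess 56 mm across, floor 4 mm thick, rim 4 mm thick rising to 9 mm above the work surface. It stays fixed where it is. Point: centre of the recess floor; z up.
- saucer_square_in (a point): Square white saucer for the square pot; recess 70 x 70 mm, floor 4 mm thick, rim 4 mm thick rising to 9 mm above the work surface. It stays fixed where it is. Point: centre of the recess floor; z up.
- saucer_trough_in (a point): Oblong white saucer for the trough pot; recess 124 mm along its own x, 66 mm along its own y, floor 4 mm thick, rim 4 mm thick rising to 9 mm above the work surface. It stays fixed where it is. Point: centre of the recess floor; z up.
- clay_round_mid (a point): Unglazed terracotta (brown-orange) round pot, as large as the larger round blue one (64 mm rim, 58 mm high), in the crate; not to be moved. Point: on its axis half-way up.
- clay_square_mid (a point): Unglazed terracotta (brown-orange) square pot, 54 x 54 x 56 mm, in the crate; not to be moved. Point: on its axis half-way up.
Mind the look-alikes: they are no part of the job. What is shaped like the part that bears blue_small_round_mid but green is not meant.

How it is judged:
By the outcome, as a careful person would: the job done as asked, in the order asked, and still so for the second after the job is handed in, with the robot touching nothing.
It also fails if it takes over 128 s, if anything falls off the work surface, if the arm or the gripper's body presses on something with over 40 N, if the wrist force passes 120 N, or if a joint passes its speed limit or range.

## Working session

There is one attempt and no reset: what is moved stays moved. The work goes in short steps, Python scripts to look and compute and a shell command to move; the robot and the scene stay as the last step left them, time stands still between calls to the robot, and variables do not carry over. Pictures are saved under pics/ and viewed, at most 14 in all, crops included, and the job is handed in when it is done.

```bash
ls; mkdir -p pics
cat > h.py <<'E'
import numpy as np, cv2
from workcell import sensors, imaging, workorder, env
def world(d):
    h,w=d["z_map"].shape
    K=np.array([[d["fx"],0,d["cx"]],[0,d["fy"],d["cy"]],[0,0,1.]])
    u,v=np.meshgrid(np.arange(w),np.arange(h))
    p=np.stack([u,v],-1).reshape(-1,1,2).astype(np.float64)
    n=cv2.undistortPoints(p,K,np.array([d["k1"],0,0,0,0.])).reshape(h,w,2)
    z=d["z_map"][...,None]
    c=np.concatenate([n*z,z],-1)
    R=np.array(d["rotation"])
    if R.shape!=(3,3):
        from scipy.spatial.transform import Rotation
        R=Rotation.from_quat(R,scalar_first=True).as_matrix()
    return c@R.T+np.array(d["xyz"])
E
python3 - <<'E'
from h import *
for n in("top","side"):
    d=imaging.read_camera(n); cv2.imwrite(f"pics/{n}1.png",d["color"]); np.savez(f"{n}.npz",**d)
    print(n,d["xyz"],d["rotation"],d["fx"],d["k1"])
print(sensors.get_state(), env.grip_point_offset)
E
```

```text
pics
top [ 0.48416107 -0.0094022   0.94469544] [-0.0639006   0.71442813 -0.69467387  0.05419756] 376.5965865197448 0.03710107245966235
side [ 1.43861842 -0.80056033  0.84663698] [-0.42791098  0.82260804  0.32610209 -0.18402616] 470.27060872998015 -0.0910047109195586
{'clock': 0.1, 'joint_pos': array([ 1.06240800e+00,  3.13951727e-01,  4.51001428e-02,  1.30358860e+00,
       -2.52884656e-05,  1.43119676e+00]), 'qvel': array([-0.00071006, -0.00279921,  0.00315809,  0.00042925,  0.00021501,
       -0.0015025 ]), 'tau': array([ 2.32131133e-03, -4.81728244e+01,  2.99242419e+01,  1.27469216e-02,
       -1.58956382e-04,  2.11590327e-05]), 'tcp_pos': array([0.20707532, 0.5359388 , 0.23048609]), 'orientation': array([-2.49678219e-04,  1.83351142e-01,  9.83047142e-01, -7.83188180e-04]), 'wrist_force': array([-0.14652165, -1.13777953,  0.2465356 ]), 'ft_torque': array([-0.00324311, -0.00557244, -0.04754774]), 'grip_force': 0.0, 'finger_gap': 0.08556176743509346} 0.0187
```

View pics/top1.png

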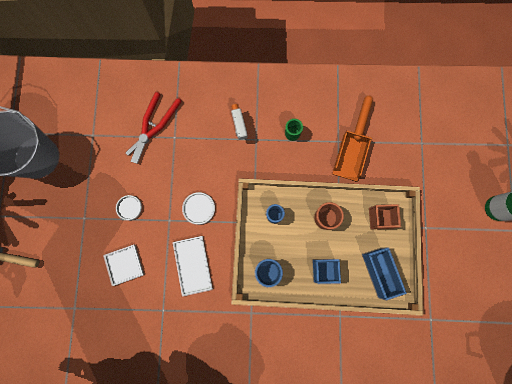

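View pics/side1.png

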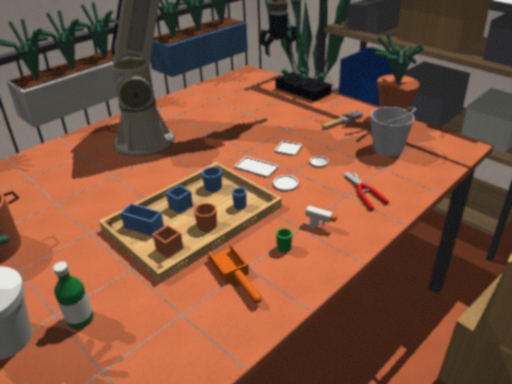

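The top view shows the blue candidates: small round (275,214), big round (268,273), square (327,271) and trough (385,273). The look-alikes are the green pot at (293,129), which is outside the crate, and the clay pots at (329,216) and (386,216). The white saucers are small round (128,208), big round (199,208), square (124,265) and oblong (193,265).

```bash
cat >> h.py <<'E'
def find(d,seed,kind,zlo,zhi,r=45):
    W=world(d); hsv=cv2.cvtColor(d["color"],cv2.COLOR_BGR2HSV); H,S,V=[hsv[...,i].astype(int) for i in range(3)]
    col={"blue":(H>95)&(H<125)&(S>90),"white":(S<60)&(V>140),"clay":(H<12)&(S>100)}[kind]
    m=(col&(W[...,2]>zlo)&(W[...,2]<zhi)).astype(np.uint8)
    n,l,st,c=cv2.connectedComponentsWithStats(m,connectivity=8)
    v,u=np.mgrid[:m.shape[0],:m.shape[1]]
    sel=(m>0)&(np.hypot(u-seed[0],v-seed[1])<r)
    P=W[sel]
    (cx,cy),(a,b),ang=cv2.minAreaRect((P[:,:2]*1000).astype(np.float32))
    if a<b: a,b,ang=b,a,ang-90
    return np.array([cx,cy]).round(1),np.array([a,b]).round(1),round(ang,1),np.median(P[:,2]).round(4),len(P)
POTS=dict(small=(275,214,20),big=(268,273,25),square=(327,271,24),trough=(385,273,36))
SAU=dict(small=(128,208,22),big=(199,208,26),square=(124,265,28),trough=(193,265,38))
E
python3 - <<'E'
from h import *
d=imaging.read_camera("top"); W=world(d)
print("table z",W[340,300],W[100,220],"crate floor",W[240,300])
for k,(u,v,r) in POTS.items(): print(k,find(d,(u,v),"blue",.055,.08,r))
for k,(u,v,r) in SAU.items(): print(k,find(d,(u,v),"white",-.005,.02,r))
for u,v in((329,216),(386,216)): print("clay",find(d,(u,v),"clay",.055,.08,24))
c=d["color"][170:320,90:430]
cv2.imwrite("pics/crop.png",cv2.resize(c,None,fx=2.3,fy=2.3))
E
```

```text
table z [ 0.29265062 -0.11759324  0.00159664] [0.88818849 0.09779023 0.00365931] crate floor [ 0.52666545 -0.11539445  0.0097577 ]
small (array([585.5, -50.3]), array([40.1, 39.7]), -43.3, np.float64(0.0639), 105)
big (array([448.9, -37.7]), array([60.5, 60. ]), 27.8, np.float64(0.0674), 183)
square (array([ 456.4, -172.4]), array([53.6, 51.7]), -85.6, np.float64(0.0657), 194)
trough (array([ 456.3, -304.2]), array([108. ,  51.4]), 19.6, np.float64(0.0639), 391)
small (array([595.3, 315.8]), array([62. , 60.9]), -41.2, np.float64(0.005), 444)
big (array([600.5, 135.9]), array([95.1, 79.7]), -83.7, np.float64(0.0046), 805)
square (array([454.5, 317.4]), array([82.2, 78.8]), -68.9, np.float64(0.0048), 1013)
trough (array([455.8, 163.4]), array([137.4, 115.2]), 8.3, np.float64(0.0046), 1651)
clay (array([ 583.9, -177.1]), array([61.8, 61. ]), -85.0, np.float64(0.0674), 213)
clay (array([ 586.8, -310.7]), array([54.2, 53.5]), -86.0, np.float64(0.0653), 246)
```

View pics/crop.png

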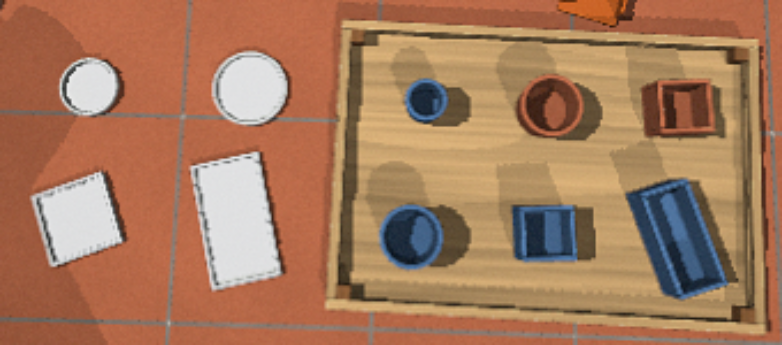

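```bash
cat >> h.py <<'E'
def plan(x,y,z,yaw=None):
    """mm, deg of tool y-axis in world; prints tool shift mm + turn rad from measured pose"""
    from scipy.spatial.transform import Rotation as Ro
    s=sensors.get_state(); R=Ro.from_quat(s["orientation"],scalar_first=True).as_matrix()
    p=s["tcp_pos"]*1000; cur=np.degrees(np.arctan2(R[1,1],R[0,1]))
    t=0 if yaw is None else -((yaw-cur+90)%180-90)
    print("t",s["clock"].round(2),"tcp",p.round(1),"yaw",cur.round(1),"gap",round(s["finger_gap"]*1000,1),"-> shift",(R.T@(np.array([x,y,z])-p)).round(1),"turn",round(np.radians(t),3), "F",s["wrist_force"].round(1))
def saucer(d,seed):
    W=world(d); hsv=cv2.cvtColor(d["color"],cv2.COLOR_BGR2HSV)
    m=((hsv[...,1]<70)&(hsv[...,2]>120)&(abs(W[...,2])<.02)).astype(np.uint8)
    n,l=cv2.connectedComponents(m,connectivity=4)
    P=W[l==l[seed[1],seed[0]]]
    (cx,cy),(a,b),ang=cv2.minAreaRect((P[:,:2]*1000).astype(np.float32))
    if a<b: a,b,ang=b,a,ang-90
    return (round(cx,1),round(cy,1)),(round(a,1),round(b,1)),round(ang,1),(P.mean(0)*1000).round(1)
E
python3 - <<'E'
from h import *
d=imaging.read_camera("top")
for k,(u,v,r) in SAU.items(): print(k,saucer(d,(u,v)))
plan(449,-38,200,90)
E
```

```text
small ((596.9, 315.4), (61.8, 61.4), 86.2, array([596.5, 314.5,   5.5]))
big ((599.6, 141.0), (82.9, 79.1), -82.4, array([599.7, 140.3,   5. ]))
square ((454.2, 318.0), (83.9, 79.0), -69.1, array([454.7, 316.6,   5.1]))
trough ((457.8, 147.6), (133.1, 75.1), 13.7, array([457.1, 147.4,   5. ]))Traceback (most recent call last):
  File "<stdin>", line 4, in <module>
  File "h.py", line 35, in plan
    print("t",s["clock"].round(2),"tcp",p.round(1),"yaw",cur.round(1),"gap",round(s["finger_gap"]*1000,1),"-> shift",(R.T@(np.array([x,y,z])-p)).round(1),"turn",round(np.radians(t),3), "F",s["wrist_force"].round(1))
              ^^^^^^^^^^^^^^^^
AttributeError: 'float' object has no attribute 'round'
```

```bash
sed -i 's/s\["clock"\].round(2)/round(s["clock"],2)/' h.py; python3 -c "
from h import *
plan(449,-38,200,90)"
```

```text
t 0.2 tcp [207.1 536.1 230.8] yaw 68.9 gap 85.6 -> shift [-432.6 -448.3   31.2] turn -0.369 F [-0.5  0.8 -0.1]
```

```bash
python3 -m handwheel '[[-216,-224,0,-0.37,1],[-216,-224,0,-0.37,1],[-216,-224,0,-0.37,1],[-216,-224,0,-0.37,1],[-216,-224,0,-0.37,1],[-216,-224,0,-0.37,1],[-216,-224,0,-0.37,1],[-216,-224,0,-0.37,1]]' 40; python3 -c "
from h import *
plan(449,-38,130,90)"
```

```text
clock: 1.0
tcp_pos: [0.3287, 0.2477, 0.2314]
orientation: [0.0, 0.002, 1.0, 0.0]
wrist_force: [0.8, 0.1, 0.3]
finger_gap: 0.0854
grip_force: 0.0
t 1.0 tcp [328.7 247.7 231.4] yaw 89.8 gap 85.4 -> shift [-121.2 -285.3  101.4] turn -0.003 F [0.8 0.1 0.3]
```

```bash
python3 -m handwheel '[[-121,-285,60,0,1],[-121,-285,60,0,1],[-121,-285,60,0,1],[-121,-285,60,0,1],[-121,-285,60,0,1],[-121,-285,60,0,1],[-121,-285,101,0,1],[-121,-285,101,0,1]]'
python3 - <<'E'
from h import *
plan(449,-38,24,90)
d=imaging.read_camera("side"); cv2.imwrite("pics/a.png",cv2.resize(d["color"][80:280,100:340],None,fx=3,fy=3))
E
```

```text
clock: 1.8
tcp_pos: [0.4474, -0.0357, 0.1259]
orientation: [-0.004, 0.001, 1.0, 0.001]
wrist_force: [-0.0, 0.9, -0.8]
finger_gap: 0.0854
grip_force: 0.0
t 1.8 tcp [447.4 -35.7 125.9] yaw 89.9 gap 85.4 -> shift [ -2.3  -2.6 101.9] turn -0.001 F [-0.   0.9 -0.8]
```

View pics/a.png

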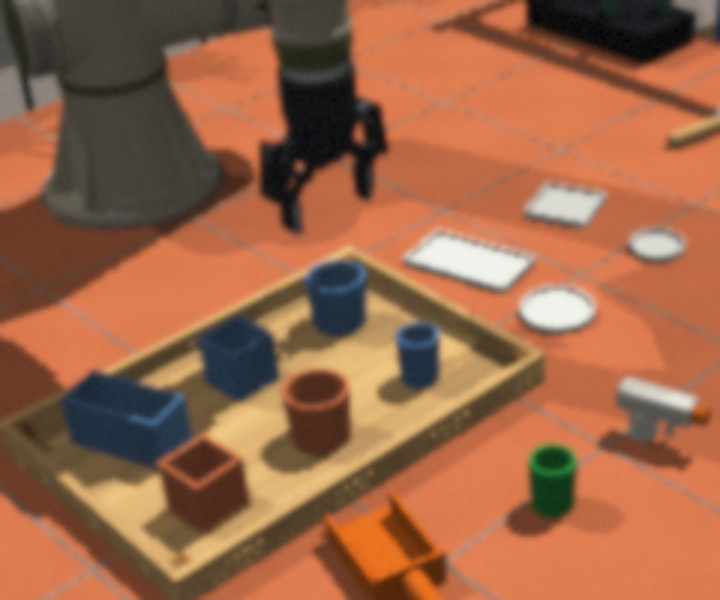

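```bash
python3 -m handwheel '[[-2,-2,0,0,1],[-2,-2,30,0,1],[-2,-2,60,0,1],[-2,-2,80,0,1],[-2,-2,95,0,1],[-2,-2,103,0,1],[-2,-2,103,0,1],[-2,-2,103,0,1]]'; python3 -c "
from h import *
plan(449,-38,22,90)"
```

```text
clock: 2.65
tcp_pos: [0.4524, -0.0369, 0.0285]
orientation: [0.001, -0.001, 1.0, -0.0]
wrist_force: [-0.1, -0.5, 0.2]
finger_gap: 0.0852
grip_force: 0.0
t 2.65 tcp [452.4 -36.9  28.5] yaw 90.1 gap 85.2 -> shift [ 3.4 -1.1  6.5] turn 0.002 F [-0.1 -0.5  0.2]
```

```bash
python3 -m handwheel '[[2,-1,5,0,1],[2,-1,5,0,1],[2,-1,5,0,0.8],[2,-1,5,0,0.6],[2,-1,5,0,0.6],[2,-1,5,0,0.3],[2,-1,5,0,0.3],[2,-1,5,0,0.3]]' 40; python3 -c "
from h import *
plan(449,-38,22,90)"
```

```text
clock: 3.45
tcp_pos: [0.4496, -0.0383, 0.0229]
orientation: [0.0, -0.0, 1.0, 0.0]
wrist_force: [-1.7, 1.2, 5.4]
finger_gap: 0.0613
grip_force: 42.2
t 3.45 tcp [449.6 -38.3  22.9] yaw 90.1 gap 61.3 -> shift [0.6 0.3 0.9] turn 0.001 F [-1.7  1.2  5.4]
```

```bash
python3 -m handwheel '[[0,0,-15,0,0.3],[0,0,-50,0,0.3],[0,0,-90,0,0.3],[-38,45,-90,0,0.3],[-75,90,-90,0,0.3],[-113,135,-90,0,0.3],[-150,179,-90,0,0.3],[-150,179,-90,0,0.3]]'; python3 -m handwheel '[[0,0,0,0,0.3],[0,0,0,0,0.3]]' ; python3 -c "
from h import *
plan(600,140.5,40,90)"
```

```text
clock: 4.25
tcp_pos: [0.6008, 0.1435, 0.1119]
orientation: [0.0, -0.001, 1.0, 0.0]
wrist_force: [0.6, 0.1, -1.4]
finger_gap: 0.0615
grip_force: 44.4
clock: 4.45
tcp_pos: [0.5986, 0.1413, 0.1113]
orientation: [-0.001, -0.001, 1.0, -0.0]
wrist_force: [-0.1, -0.3, -1.5]
finger_gap: 0.0619
grip_force: 44.5
t 4.45 tcp [598.6 141.3 111.3] yaw 90.1 gap 61.9 -> shift [-1.5 -0.8 71.3] turn 0.002 F [-0.1 -0.3 -1.5]
```

```bash
python3 -m handwheel '[[-1,-1,20,0,0.3],[-1,-1,45,0,0.3],[-1,-1,65,0,0.3],[-1,-1,80,0,0.3],[-1,-1,88,0,0.3],[-1,-1,89,0,0.3],[-1,-1,89,0,0.3],[-1,-1,89,0,0.3]]'
python3 - <<'E'
from h import *
plan(600,140.5,16.5,90)
d=imaging.read_camera("side"); cv2.imwrite("pics/b.png",cv2.resize(d["color"][120:220,220:350],None,fx=5,fy=5))
d=imaging.read_camera("top"); cv2.imwrite("pics/b2.png",cv2.resize(d["color"][150:310,90:430],None,fx=2.2,fy=2.2))
E
```

```text
clock: 5.25
tcp_pos: [0.6009, 0.1397, 0.0245]
orientation: [0.001, -0.0, 1.0, 0.0]
wrist_force: [0.0, 0.3, -1.1]
finger_gap: 0.0616
grip_force: 44.5
t 5.25 tcp [600.9 139.7  24.5] yaw 90.0 gap 61.6 -> shift [0.9 0.8 8. ] turn 0.001 F [ 0.   0.3 -1.1]
```

View pics/b.png

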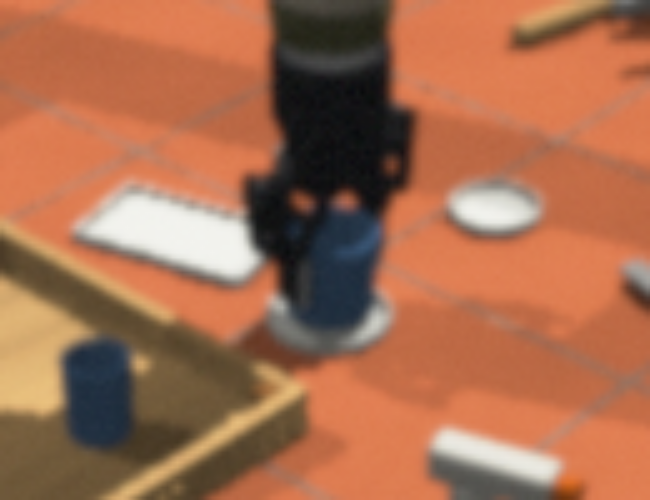

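The pot, at crop (342,270), hovers centred over the round saucer at (330,318). I'll lower it the last few millimetres.

```bash
python3 -m handwheel '[[0,0,2,0,0.3],[0,0,4,0,0.3],[0,0,5,0,0.3],[0,0,6,0,0.3],[0,0,6,0,0.3],[0,0,6,0,0.3]]';python3 -m handwheel '[[0,0,1,0,0.3],[0,0,1,0,0.3],[0,0,1,0,0.3]]'; python3 -m handwheel '[[0,0,1,0,0.3],[0,0,1,0,0.3],[0,0,1,0,0.3]]'
```

```text
clock: 5.95
tcp_pos: [0.6002, 0.1399, 0.0172]
orientation: [-0.0, -0.001, 1.0, 0.0]
wrist_force: [-0.3, 0.0, -2.5]
finger_gap: 0.0614
grip_force: 44.5
clock: 6.25
tcp_pos: [0.6004, 0.14, 0.017]
orientation: [0.0, -0.001, 1.0, 0.0]
wrist_force: [-2.1, 0.4, 4.6]
finger_gap: 0.0613
grip_force: 44.6
clock: 6.55
tcp_pos: [0.6004, 0.14, 0.0169]
orientation: [0.001, -0.001, 1.0, 0.0]
wrist_force: [-3.6, -0.7, 11.4]
finger_gap: 0.0616
grip_force: 44.6
```

```bash
python3 -m handwheel '[[0,0,-1,0,0.3],[0,0,-1,0,0.7],[0,0,-1,0,0.8],[0,0,-1,0,0.95],[0,0,-1,0,0.95],[0,0,-15,0,0.95],[0,0,-50,0,0.95],[0,0,-90,0,1]]'; python3 -c "
from h import *
plan(585.5,-50,105,90)"
```

```text
clock: 7.35
tcp_pos: [0.599, 0.1398, 0.1056]
orientation: [-0.002, -0.001, 1.0, -0.0]
wrist_force: [0.8, 0.1, 1.4]
finger_gap: 0.0855
grip_force: 0.0
t 7.35 tcp [599.  139.8 105.6] yaw 90.1 gap 85.5 -> shift [  13.7 -189.7    0.6] turn 0.001 F [0.8 0.1 1.4]
```

```bash
python3 -m handwheel '[[4,-48,0,0,1],[7,-95,0,0,1],[11,-142,0,0,1],[14,-190,0,0,1],[14,-190,0,0,1],[14,-190,0,0,1]]'
python3 - <<'E'
from h import *
plan(585.5,-50.3,22,90)
d=imaging.read_camera("side"); cv2.imwrite("pics/c.png",cv2.resize(d["color"][100:250,180:340],None,fx=4,fy=4))
E
```

```text
clock: 7.95
tcp_pos: [0.5866, -0.0515, 0.1061]
orientation: [0.0, 0.001, 1.0, 0.0]
wrist_force: [0.2, 0.3, -0.4]
finger_gap: 0.0855
grip_force: 0.0
t 7.95 tcp [586.6 -51.5 106.1] yaw 89.9 gap 85.5 -> shift [ 1.1  1.2 84.1] turn -0.002 F [ 0.2  0.3 -0.4]
```

View pics/c.png

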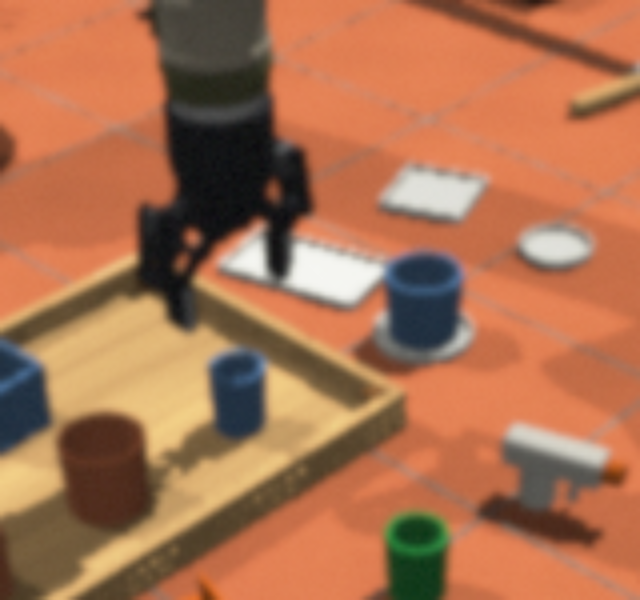

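The big pot stands in its saucer at crop (423,305), and the small blue pot at (238,393) is below the fingers. Next: grasp the small pot.

```bash
python3 -m handwheel '[[1,1,30,0,1],[1,1,55,0,1],[1,1,72,0,1],[1,1,82,0,1],[1,1,84,0,1],[1,1,84,0,1],[1,1,84,0,1],[1,1,84,0,0.8]]'; python3 -m handwheel '[[0,0,0,0,0.6],[0,0,0,0,0.5],[0,0,0,0,0.4],[0,0,0,0,0.2],[0,0,0,0,0.2],[0,0,0,0,0.2],[0,0,0,0,0.2]]' 40; python3 -c "
from h import *
plan(596.5,315,22,90)"
```

```text
clock: 8.8
tcp_pos: [0.5863, -0.0491, 0.0224]
orientation: [0.001, -0.001, 1.0, -0.0]
wrist_force: [-0.1, 0.0, -0.5]
finger_gap: 0.0732
grip_force: 0.0
clock: 9.5
tcp_pos: [0.5858, -0.0496, 0.0219]
orientation: [0.0, -0.0, 1.0, -0.0]
wrist_force: [-1.5, -0.9, 5.3]
finger_gap: 0.0421
grip_force: 40.1
t 9.5 tcp [585.8 -49.6  21.9] yaw 90.0 gap 42.1 -> shift [-1.100e+01  3.646e+02 -3.000e-01] turn 0.001 F [-1.5 -0.9  5.3]
```

```bash
python3 -m handwheel '[[0,0,-15,0,0.2],[0,0,-50,0,0.2],[0,0,-95,0,0.2],[-2,45,-110,0,0.2],[-3,90,-110,0,0.2],[-4,135,-110,0,0.2],[-5,180,-110,0,0.2],[-5,180,-110,0,0.2]]'; python3 -m handwheel '[[-2,45,0,0,0.2],[-3,90,0,0,0.2],[-4,135,0,0,0.2],[-6,185,0,0,0.2],[-6,185,0,0,0.2],[-6,185,0,0,0.2]]' ; python3 -c "
from h import *
plan(596.5,315,24,90)"
```

```text
clock: 10.3
tcp_pos: [0.5893, 0.1363, 0.1307]
orientation: [-0.0, -0.004, 1.0, 0.001]
wrist_force: [-0.5, -0.8, -0.2]
finger_gap: 0.0424
grip_force: 40.9
clock: 10.9
tcp_pos: [0.5952, 0.3167, 0.1301]
orientation: [-0.001, -0.002, 1.0, -0.0]
wrist_force: [0.3, 0.5, -1.4]
finger_gap: 0.0423
grip_force: 41.1
t 10.9 tcp [595.2 316.7 130.1] yaw 90.2 gap 42.3 -> shift [ -1.5  -1.6 106.1] turn 0.004 F [ 0.3  0.5 -1.4]
```

```bash
python3 -m handwheel '[[-1,-1,30,0,0.2],[-1,-1,60,0,0.2],[-1,-1,85,0,0.2],[-1,-1,100,0,0.2],[-1,-1,107,0,0.2],[-1,-1,107,0,0.2],[-1,-1,107,0,0.2],[-1,-1,107,0,0.2]]'
python3 - <<'E'
from h import *
plan(596.5,315,16,90)
d=imaging.read_camera("side"); cv2.imwrite("pics/d.png",cv2.resize(d["color"][100:220,260:380],None,fx=5,fy=5))
E
```

```text
clock: 11.7
tcp_pos: [0.598, 0.3149, 0.0258]
orientation: [0.001, -0.0, 1.0, 0.0]
wrist_force: [0.6, -0.4, -0.9]
finger_gap: 0.0415
grip_force: 41.1
t 11.7 tcp [598.  314.9  25.8] yaw 90.0 gap 41.5 -> shift [1.6 0.1 9.8] turn 0.001 F [ 0.6 -0.4 -0.9]
```

View pics/d.png

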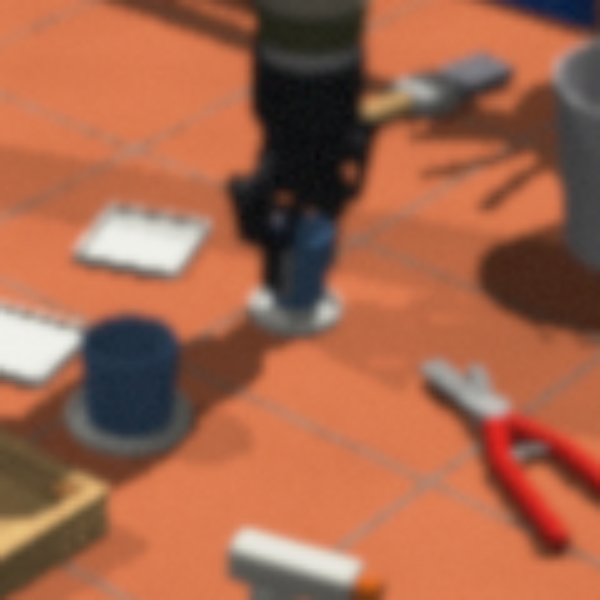

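The small pot, foot at about (300,300), is above its saucer, centre (295,308).

```bash
python3 -m handwheel '[[1,0,3,0,0.2],[1,0,6,0,0.2],[1,0,7,0,0.2],[1,0,8,0,0.2],[1,0,8,0,0.2],[1,0,8,0,0.2]]';python3 -m handwheel '[[0,0,1,0,0.2],[0,0,1,0,0.2],[0,0,1,0,0.2]]'; python3 -m handwheel '[[0,0,1,0,0.2],[0,0,1,0,0.2],[0,0,1,0,0.2]]'
```

```text
clock: 12.35
tcp_pos: [0.5959, 0.315, 0.0163]
orientation: [-0.0, -0.001, 1.0, 0.0]
wrist_force: [-0.4, -0.3, -0.3]
finger_gap: 0.0418
grip_force: 41.1
clock: 12.65
tcp_pos: [0.5963, 0.315, 0.016]
orientation: [0.0, -0.001, 1.0, 0.0]
wrist_force: [-1.1, -1.2, 4.9]
finger_gap: 0.0421
grip_force: 41.3
clock: 12.95
tcp_pos: [0.5964, 0.3149, 0.0159]
orientation: [0.001, -0.001, 1.0, 0.0]
wrist_force: [-2.6, -3.1, 9.3]
finger_gap: 0.0421
grip_force: 41.4
```

```bash
python3 -m handwheel '[[0,0,-1,0,0.4],[0,0,-1,0,0.6],[0,0,-1,0,0.75],[0,0,-1,0,0.9],[0,0,-1,0,0.9],[0,0,-15,0,0.9],[0,0,-50,0,0.9],[0,0,-100,0,1]]'
python3 - <<'E'
from h import *
plan(456.4,-172.4,110,94)
for i in range(3):
  d=imaging.read_camera("top")
  for k in("square","trough"):
    u,v,r=POTS[k]; print(k,find(d,(u,v),"blue",.05,.08,r))
  for k in("square","trough"):
    u,v,r=SAU[k]; print(k,saucer(d,(u,v)))
E
```

```text
clock: 13.75
tcp_pos: [0.5939, 0.3141, 0.1131]
orientation: [-0.003, -0.001, 1.0, -0.001]
wrist_force: [1.5, 0.7, 0.8]
finger_gap: 0.0854
grip_force: 0.0
t 13.75 tcp [593.9 314.1 113.1] yaw 90.1 gap 85.4 -> shift [ 138.1 -486.3    4.8] turn -0.069 F [1.5 0.7 0.8]
square (array([ 455.2, -172.8]), array([53.4, 51.1]), -87.9, np.float64(0.0654), 215)
trough (array([ 456.4, -304.4]), array([107.9,  51.3]), 19.7, np.float64(0.0634), 465)
square ((454.0, 318.2), (83.2, 78.8), -69.5, array([454.7, 316.6,   5.1]))
trough ((457.8, 147.4), (133.1, 75.5), 14.1, array([457.2, 147.4,   5. ]))
square (array([ 455.6, -172.6]), array([53.4, 51.2]), -87.0, np.float64(0.0654), 214)
trough (array([ 456.4, -304.6]), array([107.9,  51.3]), 19.5, np.float64(0.0634), 474)
square ((454.4, 317.7), (82.1, 78.9), -69.3, array([454.8, 316.7,   5.1]))
trough ((457.8, 147.3), (133.4, 75.5), 13.8, array([457. , 147.4,   5. ]))
square (array([ 455.5, -172.8]), array([53.6, 51.2]), -87.3, np.float64(0.0656), 215)
trough (array([ 456.1, -304.5]), array([108.2,  51.7]), 19.6, np.float64(0.0635), 461)
square ((454.5, 317.9), (83.1, 79.1), -69.3, array([454.8, 316.6,   5. ]))
trough ((457.8, 147.5), (133.2, 75.8), 14.2, array([457.1, 147.4,   5. ]))
```

```bash
python3 -m handwheel '[[14,-47,0,0,1],[27,-94,0,0,1],[40,-142,0,0,1],[54,-189,0,0,1],[67,-236,0,0,1],[80,-283,0,0,1],[80,-283,0,0,1]]'; python3 -m handwheel '[[14,-47,0,-0.05,1],[27,-94,0,-0.05,1],[40,-142,0,-0.05,1],[58,-204,0,-0.05,1],[58,-204,0,-0.05,1],[58,-204,0,-0.05,1]]'; python3 -c "
from h import *
plan(455.8,-172.6,23,93)"
```

```text
clock: 14.6
tcp_pos: [0.5143, 0.0271, 0.1141]
orientation: [-0.001, 0.003, 1.0, -0.001]
wrist_force: [-0.9, -0.1, 0.9]
finger_gap: 0.0851
grip_force: 0.0
clock: 15.2
tcp_pos: [0.4582, -0.1738, 0.1142]
orientation: [0.0, -0.024, 1.0, 0.0]
wrist_force: [0.7, -0.1, -0.4]
finger_gap: 0.0854
grip_force: 0.0
t 15.2 tcp [ 458.2 -173.8  114.2] yaw 92.7 gap 85.4 -> shift [ 2.4  1.3 91.2] turn -0.005 F [ 0.7 -0.1 -0.4]
```

```bash
python3 -m handwheel '[[2,1,30,0,1],[2,1,60,0,1],[2,1,78,0,1],[2,1,88,0,1],[2,1,91,0,1],[2,1,91,0,1],[2,1,91,0,1],[2,1,91,0,0.85]]'; python3 -m handwheel '[[0,0,0,0,0.7],[0,0,0,0,0.65],[0,0,0,0,0.6],[0,0,0,0,0.4],[0,0,0,0,0.3],[0,0,0,0,0.3],[0,0,0,0,0.3]]' 40; python3 -c "
from h import *
plan(454.7,317,23,110.7)"
```

```text
clock: 16.0
tcp_pos: [0.4574, -0.1717, 0.0243]
orientation: [0.001, -0.026, 1.0, -0.0]
wrist_force: [-0.8, 0.1, 0.3]
finger_gap: 0.0735
grip_force: 0.0
clock: 16.7
tcp_pos: [0.4572, -0.1722, 0.0241]
orientation: [0.001, -0.025, 1.0, -0.001]
wrist_force: [0.4, -1.3, 6.4]
finger_gap: 0.0538
grip_force: 42.9
t 16.7 tcp [ 457.2 -172.2   24.1] yaw 92.9 gap 53.8 -> shift [-2.230e+01  4.887e+02  4.000e-01] turn -0.311 F [ 0.4 -1.3  6.4]
```

```bash
python3 -m handwheel '[[0,0,-15,0,0.3],[0,0,-50,0,0.3],[0,0,-90,0,0.3],[-2,45,-100,0,0.3],[-4,92,-100,0,0.3],[-6,139,-100,0,0.3],[-8,186,-100,0,0.3],[-8,186,-100,0,0.3]]'; python3 -m handwheel '[[-2,45,0,-0.05,0.3],[-4,90,0,-0.1,0.3],[-6,135,0,-0.15,0.3],[-8,180,0,-0.2,0.3],[-10,225,0,-0.25,0.3],[-13,270,0,-0.31,0.3],[-14,303,0,-0.31,0.3],[-14,303,0,-0.31,0.3]]'; python3 -m handwheel '[[0,0,0,0,0.3],[0,0,0,0,0.3]]'; python3 -c "
from h import *
plan(454.7,317,24,110.7)"
```

```text
clock: 17.5
tcp_pos: [0.453, 0.02, 0.1227]
orientation: [-0.001, -0.029, 1.0, 0.001]
wrist_force: [-0.4, -0.9, -1.7]
finger_gap: 0.0539
grip_force: 43.6
clock: 18.3
tcp_pos: [0.4531, 0.3213, 0.1225]
orientation: [-0.0, -0.182, 0.983, 0.001]
wrist_force: [-0.1, 0.7, -2.3]
finger_gap: 0.0537
grip_force: 44.0
clock: 18.5
tcp_pos: [0.4531, 0.3168, 0.1227]
orientation: [-0.001, -0.179, 0.984, -0.0]
wrist_force: [0.5, -0.5, -2.4]
finger_gap: 0.0538
grip_force: 44.0
t 18.5 tcp [453.1 316.8 122.7] yaw 110.6 gap 53.8 -> shift [-1.8 -0.4 98.7] turn -0.001 F [ 0.5 -0.5 -2.4]
```

```bash
python3 -m handwheel '[[-2,0,30,0,0.3],[-2,0,60,0,0.3],[-2,0,82,0,0.3],[-2,0,94,0,0.3],[-2,0,96,0,0.3],[-2,0,96,0,0.3],[-2,0,96,0,0.3]]'
python3 - <<'E'
from h import *
plan(454.7,317,18,110.7)
d=imaging.read_camera("side"); cv2.imwrite("pics/e.png",cv2.resize(d["color"][90:210,230:350],None,fx=5,fy=5))
E
```

```text
clock: 19.2
tcp_pos: [0.4564, 0.319, 0.0286]
orientation: [0.001, -0.179, 0.984, 0.0]
wrist_force: [-0.3, -0.4, -2.0]
finger_gap: 0.0534
grip_force: 44.1
t 19.2 tcp [456.4 319.   28.6] yaw 110.7 gap 53.4 -> shift [ 2.3 -1.3 10.6] turn -0.001 F [-0.3 -0.4 -2. ]
```

View pics/e.png

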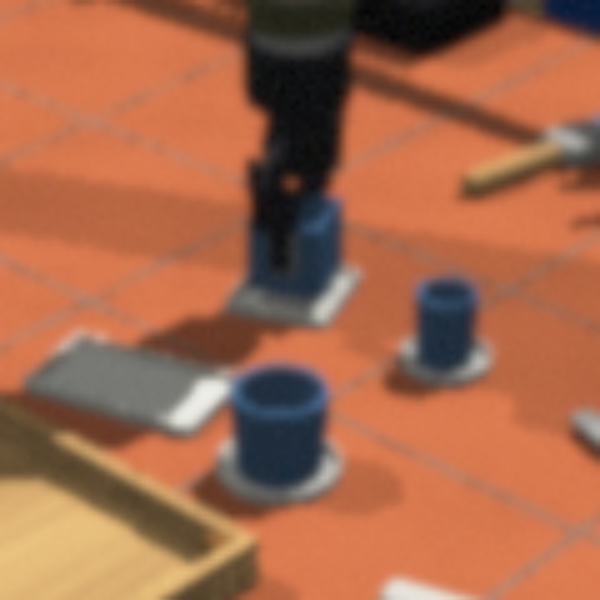

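The square pot at crop (298,250) is above its saucer at (297,290) and aligned with it. The small pot (447,325) and big pot (280,430) both stand in theirs.

```bash
python3 -m handwheel '[[1,-1,4,0,0.3],[1,-1,7,0,0.3],[1,-1,8,0,0.3],[1,-1,8,0,0.3],[1,-1,8,0,0.3]]';python3 -m handwheel '[[0,0,1,0,0.3],[0,0,1,0,0.3],[0,0,1,0,0.3]]'; python3 -m handwheel '[[0,0,1,0,0.3],[0,0,1,0,0.3],[0,0,1,0,0.3]]'
```

```text
clock: 19.75
tcp_pos: [0.4547, 0.3176, 0.0193]
orientation: [-0.0, -0.18, 0.984, 0.0]
wrist_force: [0.2, -0.4, -1.6]
finger_gap: 0.0534
grip_force: 44.1
clock: 20.05
tcp_pos: [0.4547, 0.3175, 0.0183]
orientation: [0.0, -0.18, 0.984, 0.0]
wrist_force: [0.4, -0.0, -2.1]
finger_gap: 0.0536
grip_force: 44.1
clock: 20.35
tcp_pos: [0.4548, 0.3176, 0.0181]
orientation: [0.0, -0.18, 0.984, 0.0]
wrist_force: [-2.4, -1.0, 5.5]
finger_gap: 0.0533
grip_force: 44.8
```

```bash
python3 -m handwheel '[[0,0,0,0,0.5],[0,0,0,0,0.7],[0,0,0,0,0.8],[0,0,0,0,0.95],[0,0,0,0,0.95],[0,0,-15,0,0.95],[0,0,-50,0,0.95],[0,0,-95,0,1]]'; python3 -c "
from h import *
plan(456.3,-304.4,112,109.6)"
```

```text
clock: 21.15
tcp_pos: [0.4531, 0.3167, 0.1113]
orientation: [-0.002, -0.18, 0.984, -0.001]
wrist_force: [1.2, 0.2, -0.1]
finger_gap: 0.0857
grip_force: 0.0
t 21.15 tcp [453.1 316.7 111.3] yaw 110.7 gap 85.7 -> shift [ 216.4 -582.1    0.6] turn 0.019 F [ 1.2  0.2 -0.1]
```

```bash
python3 -m handwheel '[[16,-43,0,0,1],[32,-86,0,0,1],[48,-129,0,0,1],[64,-172,0,0,1],[80,-215,0,0,1],[96,-258,0,0,1],[112,-301,0,0,1],[112,-301,0,0,1]]'; python3 -m handwheel '[[16,-43,0,0.02,1],[32,-86,0,0.02,1],[48,-129,0,0.02,1],[64,-172,0,0.02,1],[80,-215,0,0.02,1],[104,-281,0,0.02,1],[104,-281,0,0.02,1],[104,-281,0,0.02,1]]';  python3 -c "
from h import *
plan(456.3,-304.4,23,109.6)"
```

```text
clock: 21.95
tcp_pos: [0.457, -0.0085, 0.1125]
orientation: [0.0, -0.176, 0.984, -0.001]
wrist_force: [-0.3, 1.8, 0.2]
finger_gap: 0.0859
grip_force: 0.0
clock: 22.75
tcp_pos: [0.4588, -0.3057, 0.112]
orientation: [0.0, -0.168, 0.986, -0.0]
wrist_force: [0.8, 0.8, 0.7]
finger_gap: 0.0854
grip_force: 0.0
t 22.75 tcp [ 458.8 -305.7  112. ] yaw 109.4 gap 85.4 -> shift [ 1.9  2.1 89. ] turn -0.004 F [0.8 0.8 0.7]
```

```bash
python3 -m handwheel '[[2,2,30,0,1],[2,2,60,0,1],[2,2,78,0,1],[2,2,88,0,1],[2,2,90,0,1],[2,2,90,0,1],[2,2,90,0,1],[2,2,90,0,0.85]]'; python3 -m handwheel '[[0,0,0,0,0.7],[0,0,0,0,0.6],[0,0,0,0,0.5],[0,0,0,0,0.3],[0,0,0,0,0.3],[0,0,0,0,0.3],[0,0,0,0,0.3]]' 45; python3 -c "
from h import *
plan(457.3,147.4,23,103.8)"
```

```text
clock: 23.55
tcp_pos: [0.4566, -0.3025, 0.0234]
orientation: [0.001, -0.17, 0.985, -0.001]
wrist_force: [-0.4, -0.5, -0.3]
finger_gap: 0.0737
grip_force: 0.0
clock: 24.25
tcp_pos: [0.4568, -0.3035, 0.0235]
orientation: [0.001, -0.17, 0.986, -0.002]
wrist_force: [0.3, -2.0, 6.5]
finger_gap: 0.0498
grip_force: 47.8
t 24.25 tcp [ 456.8 -303.5   23.5] yaw 109.5 gap 49.8 -> shift [-151.2  424.8   -0.7] turn 0.1 F [ 0.3 -2.   6.5]
```

```bash
python3 -m handwheel '[[0,0,-15,0,0.3],[0,0,-50,0,0.3],[0,0,-90,0,0.3],[-14,40,-100,0,0.3],[-28,80,-100,0,0.3],[-42,120,-100,0,0.3],[-56,160,-100,0,0.3],[-56,160,-100,0,0.3]]'; python3 -m handwheel '[[-15,42,0,0,0.3],[-30,84,0,0.03,0.3],[-45,126,0,0.06,0.3],[-60,168,0,0.1,0.3],[-75,210,0,0.1,0.3],[-95,265,0,0.1,0.3],[-95,265,0,0.1,0.3],[-95,265,0,0.1,0.3]]';  python3 -c "
from h import *
plan(457.3,147.4,26,103.8)"
```

```text
clock: 25.05
tcp_pos: [0.4523, -0.1269, 0.1211]
orientation: [-0.002, -0.172, 0.985, 0.003]
wrist_force: [-0.6, 0.1, -3.4]
finger_gap: 0.0494
grip_force: 48.6
clock: 25.85
tcp_pos: [0.4549, 0.1502, 0.1215]
orientation: [-0.001, -0.122, 0.993, -0.0]
wrist_force: [0.0, -1.5, -3.6]
finger_gap: 0.0492
grip_force: 49.5
t 25.85 tcp [454.9 150.2 121.5] yaw 104.0 gap 49.2 -> shift [-1.8 -3.3 95.5] turn 0.004 F [ 0.  -1.5 -3.6]
```

```bash
python3 -m handwheel '[[-2,-2,30,0,0.3],[-2,-2,60,0,0.3],[-2,-2,82,0,0.3],[-2,-2,93,0,0.3],[-2,-2,95,0,0.3],[-2,-2,95,0,0.3],[-2,-2,95,0,0.3]]'
python3 - <<'E'
from h import *
plan(457.3,147.4,17.5,103.8)
d=imaging.read_camera("side"); cv2.imwrite("pics/f.png",cv2.resize(d["color"][90:210,210:330],None,fx=5,fy=5))
E
```

```text
clock: 26.55
tcp_pos: [0.4594, 0.1472, 0.0284]
orientation: [0.001, -0.12, 0.993, 0.0]
wrist_force: [-0.6, 0.1, -3.3]
finger_gap: 0.0495
grip_force: 49.7
t 26.55 tcp [459.4 147.2  28.4] yaw 103.8 gap 49.5 -> shift [ 2.   0.7 10.9] turn -0.0 F [-0.6  0.1 -3.3]
```

View pics/f.png

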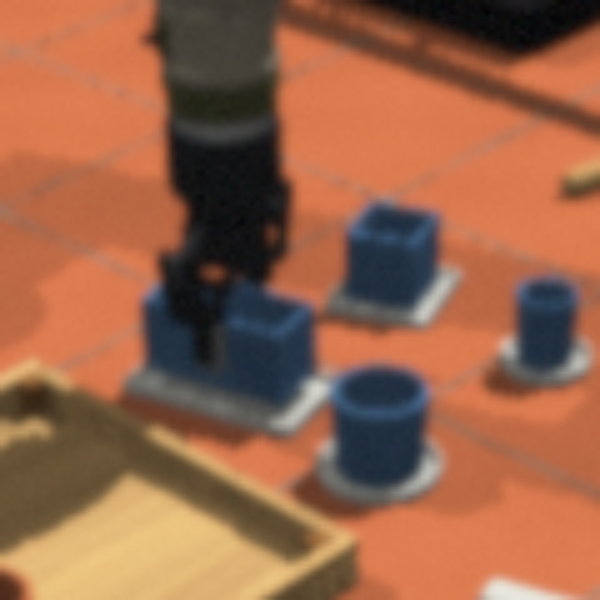

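The trough at (230,340) is aligned over the oblong saucer at (230,395), and the other three pots are standing in theirs.

```bash
python3 -m handwheel '[[1,0,4,0,0.3],[1,0,7,0,0.3],[1,0,9,0,0.3],[1,0,9,0,0.3],[1,0,9,0,0.3]]';python3 -m handwheel '[[0,0,1,0,0.3],[0,0,1,0,0.3],[0,0,1,0,0.3]]'; python3 -m handwheel '[[0,0,1,0,0.3],[0,0,1,0,0.3],[0,0,1,0,0.3]]'
```

```text
clock: 27.1
tcp_pos: [0.4572, 0.1474, 0.0182]
orientation: [-0.0, -0.12, 0.993, 0.0]
wrist_force: [0.9, -0.1, -3.0]
finger_gap: 0.0492
grip_force: 49.7
clock: 27.4
tcp_pos: [0.4575, 0.1474, 0.0175]
orientation: [0.0, -0.12, 0.993, 0.0]
wrist_force: [-1.1, 0.7, -0.2]
finger_gap: 0.0496
grip_force: 49.8
clock: 27.7
tcp_pos: [0.4576, 0.1474, 0.0175]
orientation: [0.001, -0.12, 0.993, -0.0]
wrist_force: [-3.7, -0.4, 10.0]
finger_gap: 0.0497
grip_force: 51.0
```

```bash
python3 -m handwheel '[[0,0,-1,0,0.5],[0,0,-1,0,0.7],[0,0,-1,0,0.8],[0,0,-1,0,0.95],[0,0,-1,0,0.95],[0,0,-15,0,0.95],[0,0,-50,0,0.95],[0,0,-95,0,1]]'; python3 -m handwheel '[[0,0,-50,0,1],[0,0,-90,0,1],[0,-45,-90,0,1],[0,-90,-90,0,1],[0,-135,-90,0,1],[0,-180,-90,0,1],[0,-180,-90,0,1],[0,-180,-90,0,1]]'
python3 - <<'E'
from h import *
d=imaging.read_camera("side"); cv2.imwrite("pics/g.png",cv2.resize(d["color"][90:290,90:340],None,fx=3,fy=3))
d=imaging.read_camera("top"); cv2.imwrite("pics/g2.png",cv2.resize(d["color"][170:320,90:430],None,fx=2.3,fy=2.3))
E
```

```text
clock: 28.5
tcp_pos: [0.4555, 0.147, 0.1106]
orientation: [-0.002, -0.12, 0.993, -0.0]
wrist_force: [1.1, 0.4, 0.3]
finger_gap: 0.0855
grip_force: 0.0
clock: 29.3
tcp_pos: [0.5002, -0.0284, 0.201]
orientation: [-0.0, -0.119, 0.993, 0.0]
wrist_force: [-0.4, 0.3, 0.3]
finger_gap: 0.0851
grip_force: 0.0
```

View pics/g.png

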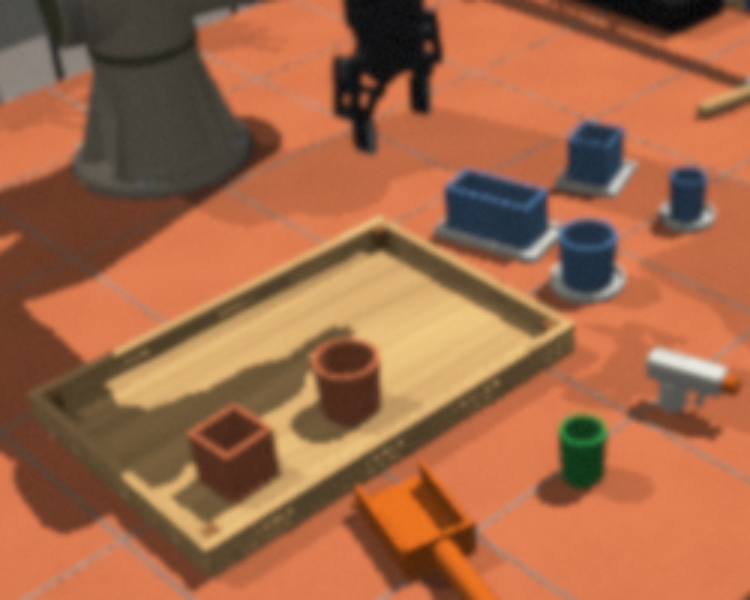

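View pics/g2.png

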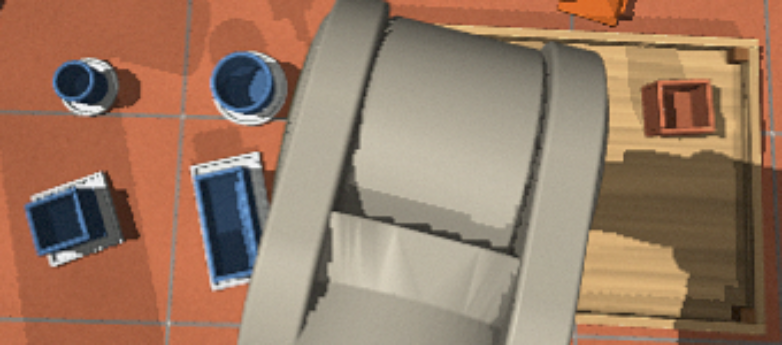

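Side view: all four pots stand in their saucers and both clay pots are still in place at (345,380) and (233,452). The offsets in the top view should be parallax, so I'll check the rim centres numerically.

Run:
```python
from h import *
d=imaging.read_camera("top")
for k,(u,v,r) in dict(small=(122,206,20),big=(196,206,25),square=(119,268,26),trough=(189,267,36)).items(): print(k,find(d,(u,v),"blue",.048,.075,r))
```

```text
small (array([596.3, 313.4]), array([41.4, 40.3]), -88.5, np.float64(0.0572), 135)
big (array([598.5, 139.3]), array([62.1, 59.8]), 89.2, np.float64(0.0615), 201)
square (array([453.5, 315.8]), array([55.2, 53.9]), 20.9, np.float64(0.0593), 242)
trough (array([456.2, 146.1]), array([106.1,  50.7]), 13.4, np.float64(0.0587), 276)
```

The rim centres are within 2 mm of the saucer centres. Rim heights (62, 58, 60 and 59 mm expected) fit pots standing flat.

```bash
python3 -c "
from h import *
print(workorder.hand_in())"
```

```text
the job is handed in; nothing more can be done
None
```

I set all four blue pots upright and flat in their matching saucers, with rim centres within 2 mm of the saucer centres; the terracotta pots were left standing in the crate, and I handed the job in at about 29 s.

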